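# Tap-centre a study head on a sculptor's turntable

## Robot

A 6-joint arm with a two-finger parallel gripper is mounted at the origin on the work surface. World frame = base frame: x ahead of the robot, y to its left, z up, the work surface at z = 0. Lengths are in m, angles in rad, forces in N, time in s.
With the tool pointing down it reaches from about 0.3 to 0.85 m from the base axis. Payload 5.4 kg.
Tool frame: the origin (TCP) lies midway between the tips of the shut fingers; the grasp point (between the pads) lies 19 mm behind it; z points along the fingers, y is the line along which they close (so a half turn about z gives the same grasp; the last joint's range is limited). The gripper opens to 85 mm and grips with 20 to 120 N. Pads are 22 mm wide; open, the fingers measure 114 mm over their backs; the gripper's body (76 mm by 85 mm) begins 54 mm behind the grasp point. The pads swing forward as they close: fully open they stand 13 mm farther back than shut.
Start: joints at [-0.21, 0.158, 1.597, -0, 1.386, -0.21], TCP at [0.575, -0, 0.231] pointing down, gripper open.
Joint ranges: [-2.91, 2.91], [-0.94, 2.29], [0.18, 2.7], [-1.29, 4.43], [0.17, 2.64], [-3, 3]. Speed limits (rad/s): [2.57, 2.57, 3.14, 3.14, 3.14, 3.14].

## Interface

Orientations are given as a rotation vector (axis times angle).
In Python, from plant import ctrl gives the robot as it stands.
- The arm moves only by the tool move_arm, never from a script. Its argument "increments" is a list that holds one entry, the list of rows, each a list of 4 numbers: the shift along the tool's x, y, z in units of 40 mm (1.0 is 40 mm), then the turn about the tool's z in units of 5 degrees (1.0 is 5 degrees). A call has exactly 5 rows; each row is the pose to reach, as a shift and turn from the pose commanded when the call began, along the tool's axes at that moment; what a row does not reach only later rows make up. A row lasts 1/10 s, in which the tool goes at most 50 mm and 8.59 degrees, less where a joint would pass 70% of its speed; a pose out of reach is approached as far as the arm can. A call with a gripper value outside its range is refused whole. "hand" is the opening, from 0 (shut) to 1 (fully open), set as the call begins (left out, the last holds). The fingers move at their own pace and stop on an object; "grip_force" is the grip in N (left out, the last holds). Time passes only in rows, so rows that repeat a pose let the fingers close, or fill a call up. It gives the time, the measured TCP pose, the force, the opening and the grip force at its end, in the units of the state.
- ctrl.state(): the state, without advancing time (a new reading comes with each control period).
- ctrl.grab_frame(name): name is "scene" or "side" or "wrist"; returns a dict with "color" (480x640x3 uint8, blue, green, red), "depth" (480x640 float32, m along the optical axis (not along the pixel's ray), 0 where there is no reading), "intrinsics" (3x3 intrinsics, pixels), "extrinsics" (4x4, takes a point from world to camera coordinates). Camera axes: x right, y up, looking along -z (the intrinsics and any distortion apply to the point x, -y, -z); pixel columns grow to the right and rows downward; lengths in m; the calibration is good to about 2 mm. The wrist camera is an equidistant fisheye: a pixel r from the principal point sees the ray r / f radians off the axis. A picture is of the moment at which its call begins.
- ctrl.sign_off(): hands the job in; it is judged then, once.
The state is a dict: "time": time; "joints": joint angles; "joint_velocities": joint speeds; "effort": joint torques, N m; "ee_pos": TCP position; "tcp_rot": TCP orientation; "contact_force": force on the tool from outside, world axes, zero at the start; "moment": the same for the moment, N m; "grip_width": finger opening in m; "gripper_force": force on a finger pad.
Only numpy, scipy, OpenCV 4.12 (cv2) and the standard library are available. Lean on these libraries where they do the work, as an engineer would, in place of code of your own. Each camera call takes 0.05 s, during which the arm holds its last target. There are 200 camera calls.

## Task

The small plaster study head stands off-centre on the little sculptor's turntable. Nudge it over with light taps of the fingertips, low on its base so that it slides rather than tips, until it stands upright in the middle of the wheel, so that it will turn true under the airbrush. Do not tip it over, pinch it, lift it or knock it off, and leave the make-up things around it alone.

Things in the scene. Friction and masses are not known exactly. Their poses are not given: they have to be found in the camera images.
- study_head: White plaster head on a round plinth, loose, 73 mm tall, 90 g. Origin: centre of its underside; face to its -x. The plinth's upright rim, 58 mm across, spans z 6.5 to 13.5 mm; the underside curves up to it from a flat only 25 mm across, so it slides if pushed on the rim and tips if pushed above 15 mm. Head 46 mm deep, 42 wide, inside the rim's outline. Starts 19-31 mm off-centre, any direction.
- wheel_centre (a point): Centre of the turntable wheel's flat upper face, 63 mm above the table. Aluminium disc 120 mm across, 9 mm thick, with fine concentric grooves of 10, 20, 30, 40 and 50 mm radius, on a dark iron foot 116 mm across. The foot is fixed; the wheel can turn on its stem, stiffly (50 mN m). Stands on a thin black rubber mat 320 x 400 mm.
- dropper: Bystander: amber dropper bottle, 38 mm across, 107 mm tall, loose on the mat 13 to 21 cm from the wheel's centre. Origin: centre of its underside.
- cream_jar: Bystander: squat glass cream jar with a white cap, 60 mm across, 46 mm tall, loose on the mat 13 to 21 cm from the wheel's centre. Origin: centre of its underside.
- compact: Bystander: closed round black powder compact, 72 mm across, 17 mm tall, loose on the mat 13 to 21 cm from the wheel's centre. Origin: centre of its underside.
Not all that is in view belongs to the job. Leave any pink or yellow look-alike of the study_head alone.

How it is judged:
At the end, for the whole second after the job is handed in: The study head stands upright (within 0.06 rad) and still on the wheel, the axis of its plinth within 5 mm of the wheel's centre (horizontal distance between study_head and wheel_centre below 0.005 m and z of study_head in the frame of wheel_centre between -0.003 and 0.003 m and angle between study_head's own z axis and vertical below 0.06 rad and linear speed of study_head below 0.02 m/s); the robot touches nothing.
It fails at once if the study head is tipped by more than 0.3 rad (17 degrees) (angle between study_head's own z axis and vertical above 0.3 rad).
It fails at once if the study head leaves the wheel: lifted more than 10 mm above it, or fallen off it (z of study_head in the frame of wheel_centre below -0.008 m or z of study_head in the frame of wheel_centre above 0.01 m).
It fails at once if the study head is pinched or struck hard (the fingers press on it with more than 8 N) (contact force between the fingers and study_head above 8 N).
It fails at once if the study head is flicked or shoved (faster than 0.25 m/s) (linear speed of study_head above 0.25 m/s).
It fails at once if a bystander (dropper bottle, cream jar or compact) is moved more than 20 mm (distance of any of dropper, cream_jar, compact from where it was at the start of the episode above 0.02 m).
It also fails if it takes over 42 s, if anything falls off the work surface, if the arm or the gripper's body presses on something with over 40 N, if the wrist force passes 120 N, or if a joint passes its speed limit or range.

## Working session

There is one attempt and no reset: what is moved stays moved. The work goes in short steps, Python scripts to look and compute and a tool call to move; the robot and the scene stay as the last step left them, time stands still between calls to the robot, and variables do not carry over. Pictures are saved under pics/ and viewed, at most 10 in all, crops included, and the job is handed in when it is done.

Besides the shell and the picture viewer there is one more tool, called after "Emit:" as name(argument=value, ...) on one line, values as JSON. move_arm: Moves the arm, as the interface text tells. Its arguments: {"type":"object","properties":{"increments":{"type":"array","items":{"type":"array","items":{"type":"array","items":{"type":"number"}}}},"hand":{"type":"number"},"grip_force":{"type":"number"}},"required":["increments"]}

```bash
ls; mkdir -p pics
cat > h.py <<'E'
import numpy as np, cv2
from plant import ctrl
def grab(n):
    f=ctrl.grab_frame(n); return f
def cloud(f):
    K=f["intrinsics"];d=f["depth"];v,u=np.indices(d.shape)
    x=(u-K[0,2])/K[0,0]*d; y=(v-K[1,2])/K[1,1]*d
    P=np.stack([x,-y,-d],-1); E=np.array(f["extrinsics"]); 
    return (P-E[:3,3])@E[:3,:3]
def ray(f,u,v,z):
    K=f["intrinsics"];E=np.array(f["extrinsics"]);R=E[:3,:3];c=-R.T@E[:3,3]
    d=np.stack([(np.asarray(u)-K[0,2])/K[0,0],-(np.asarray(v)-K[1,2])/K[1,1],-np.ones(np.shape(u))],-1)@R
    return c+d*((z-c[2])/d[...,2])[...,None]
E
python3 - <<'E'
from h import *
for n in("scene","side"):
    f=grab(n);cv2.imwrite(f"pics/{n}0.png",f["color"]);np.savez(f"{n}0.npz",**f)
    E=np.array(f["extrinsics"]);print(n,-E[:3,:3].T@E[:3,3],E[2,:3],f["intrinsics"][0,0])
print(ctrl.state())
E
```

```text
pics
scene [ 1.15139277 -0.14770259  0.73696767] [ 0.67544833 -0.18061638  0.71494564] 436.62792151981097
side [ 0.1023676  -0.44974717  0.49144389] [-0.52342844 -0.64549146  0.5562045 ] 443.53100257643825
{'time': 0.1, 'joints': array([-2.10095923e-01,  1.59068236e-01,  1.59809537e+00, -2.74017904e-05,
        1.38616607e+00, -2.10083001e-01]), 'joint_velocities': array([-0.00072514,  0.00014015, -0.00242069, -0.00100238,  0.00034591,
       -0.00129197]), 'effort': array([-7.57551825e-04, -3.96992576e+01, -3.32336462e+01, -2.75585571e-04,
        4.22027864e-03, -6.59638424e-07]), 'ee_pos': array([5.74468037e-01, 8.62269581e-05, 2.30374631e-01]), 'tcp_rot': array([-2.22042977e+00, -2.22041230e+00,  1.51935787e-03]), 'contact_force': array([ 0.29067814,  0.28776179, -0.08069845]), 'moment': array([-0.00197533, -0.09284318, -0.00681549]), 'gripper_force': 0.0, 'grip_width': 0.08559203621705004}
```

View images.

View pics/scene0.png

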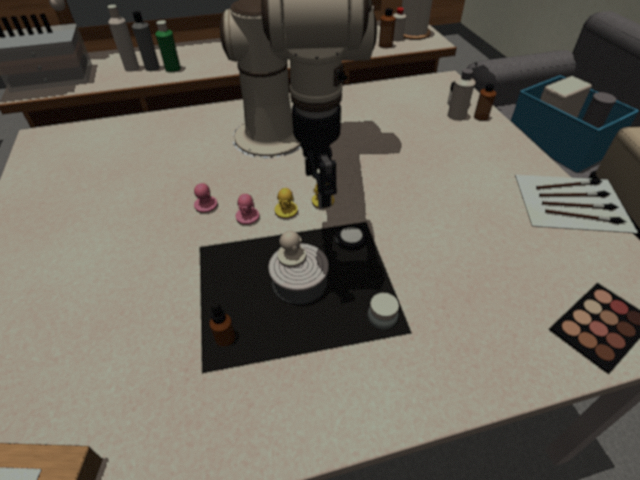

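View pics/side0.png

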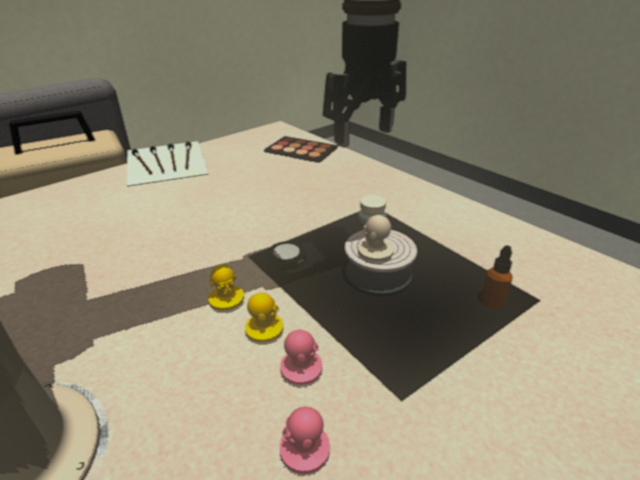

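Scene view: head about (291,250) on the wheel (299,268); dropper (222,328), jar (383,310), compact (350,238). Side view: head (378,238), wheel (381,250), dropper (497,280).

```bash
cat >> h.py <<'E'
from scipy.optimize import least_squares
def circ(p,r=None):
    c0=p.mean(0)
    if r: return least_squares(lambda q:np.hypot(*(p-q).T)-r,c0,loss="soft_l1",f_scale=.001).x
    return least_squares(lambda q:np.hypot(*(p-q[:2]).T)-q[2],[*c0,.05],loss="soft_l1",f_scale=.001).x
E
python3 - <<'E'
from h import *
for n,box in(("scene",(260,225,340,310)),("side",(335,205,425,300))):
    f=dict(np.load(f"{n}0.npz"));P=cloud(f);x0,y0,x1,y1=box
    Q=P[y0:y1,x0:x1].reshape(-1,3)
    h,e=np.histogram(Q[:,2],np.arange(0,.16,.004));print(n,dict(zip((e[:-1]*1000).round().astype(int).tolist(),h.tolist())))
    W=Q[(abs(Q[:,2]-.063)<.004)];print("wheel z",np.median(W[:,2]),W.min(0),W.max(0),len(W))
    H=Q[Q[:,2]>.085];print("head",H.min(0),H.max(0),np.median(H,0))
    R=Q[(Q[:,2]>.069)&(Q[:,2]<.077)];print("plinth",R.min(0),R.max(0),len(R))
    for k,(a,b) in dict(all=(.01,.2)).items():
        M=((P[...,2]>a)&(P[...,2]<b)&(abs(P[...,0]-.55)<.25)&(abs(P[...,1])<.3)).astype(np.uint8)
        c,l,s,_=cv2.connectedComponentsWithStats(M)
        for i in range(1,c):
            if s[i,4]>60:
                q=P[l==i];print(s[i],q.min(0).round(3),q.max(0).round(3))
    x0,y0,x1,y1=box
    cv2.imwrite(f"pics/{n}0c.png",cv2.resize(f["color"][y0-10:y1+10,x0-10:x1+10],None,fx=5,fy=5,interpolation=cv2.INTER_CUBIC))
E
```

```text
scene {0: 2624, 4: 536, 8: 140, 12: 305, 16: 293, 20: 20, 24: 0, 28: 0, 32: 0, 36: 0, 40: 0, 44: 0, 48: 0, 52: 6, 56: 69, 60: 1295, 64: 315, 68: 16, 72: 93, 76: 210, 80: 51, 84: 17, 88: 23, 92: 7, 96: 5, 100: 5, 104: 21, 108: 18, 112: 38, 116: 35, 120: 40, 124: 48, 128: 72, 132: 62, 136: 5, 140: 0, 144: 0, 148: 0, 152: 0}
wheel z 0.06294106218537167 [ 0.52500824 -0.1036541   0.0590196 ] [0.64302286 0.01585243 0.06660831] 1633
head [ 0.54813696 -0.14770259  0.0851364 ] [ 1.15139277 -0.0297739   0.73696767] [ 0.57028657 -0.05589096  0.12468953]
plinth [ 0.53919474 -0.08139843  0.06904741] [ 0.58999383 -0.0242896   0.07699532] 188
[312 184   7  24  89] [0.322 0.045 0.01 ] [0.365 0.059 0.063]
[275 188  23  30 491] [ 0.329 -0.053  0.01 ] [0.383 0.004 0.074]
[236 194  24  31 520] [ 0.327 -0.148  0.01 ] [ 0.379 -0.091  0.074]
[335 225  32  25 619] [0.452 0.061 0.01 ] [0.526 0.136 0.024]
[ 269  231   59   74 3111] [ 0.525 -0.104  0.01 ] [0.643 0.016 0.136]
[368 294  31  35 872] [0.684 0.064 0.01 ] [0.74  0.122 0.053]
[210 303  25  43 700] [ 0.659 -0.23   0.01 ] [ 0.693 -0.193  0.112]
side {0
[... 354 characters left out ...]
4 [ 0.52077875 -0.10563108  0.05906646] [0.64039188 0.01731297 0.06634074] 1489
head [ 0.1023676  -0.44974717  0.08536674] [ 0.57302382 -0.03259935  0.49144389] [ 0.54973132 -0.06275082  0.12026432]
plinth [ 0.52944308 -0.08335411  0.06975969] [ 0.58834468 -0.0255184   0.07699363] 154
[ 345  195   72   99 4683] [ 0.521 -0.106  0.01 ] [0.734 0.119 0.137]
[267 241  39  27 845] [0.452 0.06  0.01 ] [0.523 0.135 0.024]
[ 482  245   31   61 1237] [ 0.651 -0.233  0.01 ] [ 0.683 -0.194  0.112]
[ 209  264   35   46 1156] [0.314 0.042 0.01 ] [0.371 0.101 0.074]
[ 245  292   39   50 1411] [ 0.323 -0.055  0.01 ] [0.381 0.002 0.074]
[ 281  330   42   55 1739] [ 0.318 -0.15   0.01 ] [ 0.376 -0.091  0.074]
```

View pics/scene0c.png

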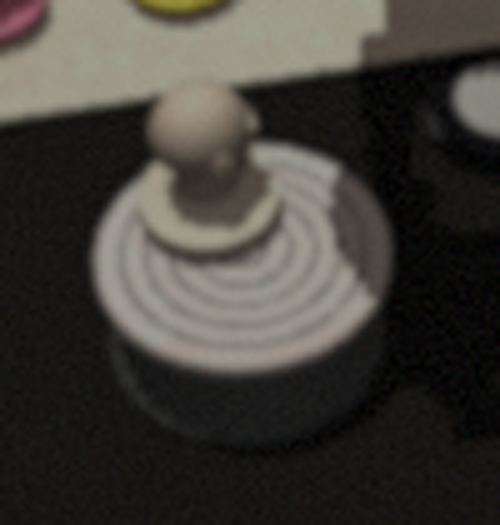

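View pics/side0c.png

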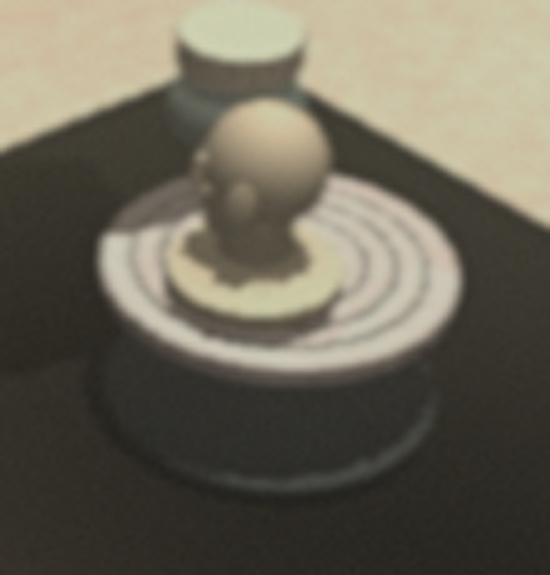

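Both crops: head stands toward the robot side of the wheel, plinth roughly 25 mm off toward −x/−y. Plinth centre ≈ crop (210,205) in the scene view and (255,270) in the side view, wheel centre ≈ (243,255) and (280,270). Now I refine both with circle fits.

```bash
cat >> h.py <<'E'
def fit(f):
    P=cloud(f);Q=P.reshape(-1,3);C=f["color"].reshape(-1,3).max(1)
    k=(abs(Q[:,0]-.582)<.08)&(abs(Q[:,1]+.044)<.08);Q=Q[k]
    def hullfit(a,b,r):
        p=Q[(Q[:,2]>a)&(Q[:,2]<b)][:,:2].astype(np.float32)
        if r<.04: p=p[np.hypot(*(p-np.median(p,0)).T)<.045]
        h=cv2.convexHull(p)[:,0]
        c=circ(h,r); 
        return c*1e3, np.std(np.hypot(*(h-c).T))*1e3
    w,sw=hullfit(.0585,.0675,.060);h,sh=hullfit(.073,.081,.029)
    t=Q[(Q[:,2]>.118)&(Q[:,2]<.15)]
    return w,h,sw,sh,t.mean(0)*1e3
def where():
    D=[]
    for n in("scene","side"):
        w,h,sw,sh,t=fit(grab(n));D.append(h-w);print(n,"wheel",w.round(1),"head",h.round(1),"off",(h-w).round(1),"sd",sw.round(1),sh.round(1),"top",t.round(1))
    d=np.mean(D,0);print("offset",d.round(1),np.hypot(*d).round(1),"dir to centre deg",np.degrees(np.arctan2(-d[1],-d[0])).round(1))
    s=ctrl.state();print(s["time"],s["ee_pos"].round(4),s["contact_force"].round(2),s["grip_width"])
    return d
def delta(target,yaw):
    from scipy.spatial.transform import Rotation as R
    s=ctrl.state();M=R.from_rotvec(s["tcp_rot"]).as_matrix()
    y=np.degrees(np.arctan2(M[1,0],M[0,0]))
    print("tool units",((M.T@(np.array(target)-s["ee_pos"]))/.04).round(3),"yaw",y.round(2),"turn units",((y-yaw)/5).round(3))
E
python3 - <<'E'
from h import *
d=where()
a=np.degrees(np.arctan2(-d[1],-d[0]))
u=-d/np.hypot(*d);c=np.array([.582,-.044])+d/1e3
p=c-.060*u;print(p);delta([*p,.067],a)
E
```

```text
scene wheel [582.3 -44.3] head [560.4 -52.7] off [-21.8  -8.5] sd 0.7 0.5 top [567.1 -55.2 128. ]
side wheel [580.6 -45.9] head [558.7 -54.5] off [-21.9  -8.6] sd 0.5 0.3 top [553.1 -61.  127.7]
offset [-21.9  -8.5] 23.5 dir to centre deg 21.3
0.2 [0.5746 0.     0.2307] [ 0.03  0.06 -0.12] 0.0851403738503263
[ 0.50422632 -0.07429234]
tool units [-1.86  -1.755  4.093] yaw 90.0 turn units 13.744
```

Emit:
move_arm(increments=[[[-0.38,-0.35,0.2,1.6],[-0.76,-0.7,0.4,3.2],[-1.13,-1.06,0.6,4.8],[-1.5,-1.41,0.8,6.4],[-1.885,-1.767,1.0,8.0]]], hand=0.25)

```text
time: 0.7
ee_pos: [0.5036, -0.0758, 0.1908]
tcp_rot: [-2.851, -1.32, 0.0]
contact_force: [0.5, -0.5, 0.1]
grip_width: 0.0212
gripper_force: 0.0
```

Emit:
move_arm(increments=[[[0,0,0.2,1.5],[0,0,0.4,3.0],[0,0,0.6,4.5],[0,0,0.8,5.74],[0,0,1.0,5.74]]])

```text
time: 1.2
ee_pos: [0.5042, -0.0754, 0.1508]
tcp_rot: [-3.087, -0.58, 0.0]
contact_force: [-0.3, -0.1, -0.5]
grip_width: 0.0214
gripper_force: 0.0
```

Run:
```python
from h import *
d=where()
delta([.5037,-.0753,.067],21.3)
```

```text
scene wheel [582.5 -44. ] head [559.8 -52.5] off [-22.7  -8.5] sd 0.6 0.6 top [566.9 -55.5 128.2]
side wheel [580.6 -45.6] head [558.3 -54.5] off [-22.4  -8.9] sd 0.6 0.5 top [556.5 -66.6 125.9]
offset [-22.5  -8.7] 24.1 dir to centre deg 21.1
1.3 [ 0.5034 -0.075   0.1499] [-0.11 -0.43 -0.33] 0.021397774811149874
tool units [0.009 0.013 2.072] yaw 21.45 turn units 0.029
```

Emit:
move_arm(increments=[[[0,0,0.5,0],[0,0,1.0,0],[0,0,1.5,0],[0,0,2.0,0],[0,0,2.05,0]]])

```text
time: 1.8
ee_pos: [0.5024, -0.0747, 0.0671]
tcp_rot: [-3.084, -0.583, 0.006]
contact_force: [-0.7, -0.2, 0.1]
grip_width: 0.0214
gripper_force: 0.0
```

Run:
```python
from h import *
d=where()
f=grab("side");cv2.imwrite("pics/s1.png",cv2.resize(f["color"][150:310,300:460],None,fx=3.7,fy=3.7,interpolation=cv2.INTER_CUBIC))
delta([.5037,-.0753,.067],21.3)
```

```text
scene wheel [582.3 -44.2] head [560.4 -52.4] off [-21.8  -8.2] sd 3.4 0.7 top [540.8 -72.1 131. ]
side wheel [580.8 -46.2] head [555.3 -55. ] off [-25.4  -8.8] sd 6.2 6.5 top [516.8 -99.3 128.2]
offset [-23.6  -8.5] 25.1 dir to centre deg 19.8
1.9 [ 0.5042 -0.0754  0.0694] [ 0.41 -0.46  0.6 ] 0.021053634852790857
tool units [-0.026 -0.02   0.081] yaw 21.35 turn units 0.01
```

View pics/s1.png

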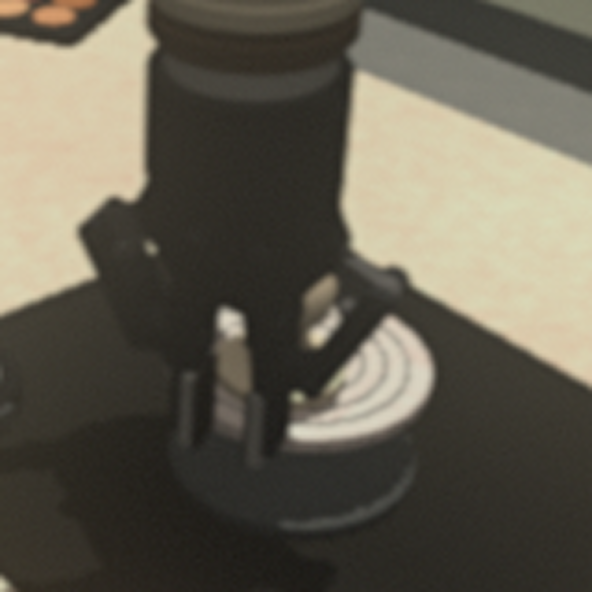

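Side crop: the two fingertips (bottom ends at crop (193,447) and (262,465)) stand behind the wheel's near rim, clear of the head. I check their tip height by depth.

Run:
```python
from h import *
f=grab("side");P=cloud(f)
for c in (195,262):
    u=int(300+c/3.7)
    for v in range(262,284,2): print(u,v,f["color"][v,u],P[v,u].round(4))
print(ctrl.state()["ee_pos"])
```

```text
352 262 [41 47 48] [ 0.4901 -0.069   0.0894]
352 264 [37 43 45] [ 0.4908 -0.0685  0.085 ]
352 266 [37 40 44] [ 0.4912 -0.0683  0.0809]
352 268 [36 39 43] [ 0.4915 -0.0682  0.0769]
352 270 [35 38 41] [ 0.4912 -0.0687  0.0734]
352 272 [41 45 46] [ 0.5399 -0.0212  0.0168]
352 274 [42 45 46] [ 0.5361 -0.0251  0.0167]
352 276 [41 44 44] [ 0.5336 -0.0278  0.0152]
352 278 [41 45 46] [ 0.5292 -0.0322  0.0158]
352 280 [41 46 47] [ 0.5276 -0.034   0.0134]
352 282 [40 44 44] [ 0.524  -0.0378  0.0133]
370 262 [53 58 60] [ 0.5033 -0.0933  0.0966]
370 264 [52 57 59] [ 0.5021 -0.0947  0.0943]
370 266 [51 55 57] [ 0.5015 -0.0955  0.0914]
370 268 [51 55 57] [ 0.5009 -0.0963  0.0884]
370 270 [46 51 52] [ 0.5025 -0.0952  0.0832]
370 272 [49 53 55] [ 0.5027 -0.0953  0.0794]
370 274 [53 58 60] [ 0.5032 -0.0951  0.0751]
370 276 [45 49 50] [ 0.553  -0.0514  0.0194]
370 278 [41 45 45] [ 0.5495 -0.0549  0.0189]
370 280 [43 46 47] [ 0.5471 -0.0572  0.0173]
370 282 [42 47 46] [ 0.5422 -0.062   0.0185]
[ 0.50529776 -0.0757936   0.07065073]
```

Emit:
move_arm(increments=[[[0,0,0.05,0],[0,0,0.09,0],[0.13,0,0.09,0],[0.26,0,0.09,0],[0.38,0,0.09,0]]])

```text
time: 2.5
ee_pos: [0.5191, -0.0698, 0.0659]
tcp_rot: [3.087, 0.581, 0.001]
contact_force: [0.2, 0.1, -0.6]
grip_width: 0.0213
gripper_force: 0.0
```

Emit:
move_arm(increments=[[[0.05,0,0,0],[0.1,0,0,0],[0.15,0,0,0],[0.2,0,0,0],[0.25,0,0,0]]])

```text
time: 3.0
ee_pos: [0.5277, -0.0662, 0.0656]
tcp_rot: [-3.087, -0.581, 0.001]
contact_force: [-0.1, -0.3, 0.0]
grip_width: 0.0215
gripper_force: 0.3
```

Run:
```python
from h import *
d=where()
for n in("side",):
    f=grab(n);cv2.imwrite("pics/s2.png",cv2.resize(f["color"][150:310,300:460],None,fx=3.7,fy=3.7,interpolation=cv2.INTER_CUBIC))
```

```text
scene wheel [582.2 -44.4] head [564.3 -52.2] off [-17.9  -7.8] sd 0.5 3.0 top [547.8 -58.3 131.7]
side wheel [580.6 -45.9] head [541.3 -61.7] off [-39.2 -15.9] sd 1.5 5.4 top [523.2 -70.7 132.9]
offset [-28.6 -11.8] 30.9 dir to centre deg 22.5
3.1 [ 0.5279 -0.0662  0.0657] [0.34 0.59 0.06] 0.021192285777047862
```

View pics/s2.png

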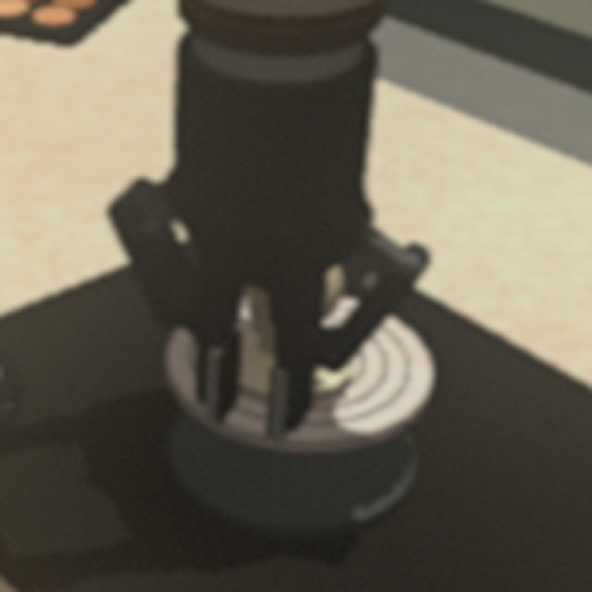

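Side crop: the fingers (tips at crop (213,420) and (278,437)) are on the plinth's rear rim, the head upright. Continuing the push.

Emit:
move_arm(increments=[[[0.05,0,0,0],[0.1,0,0,0],[0.15,0,0,0],[0.2,0,0,0],[0.25,0,0,0]]])

```text
time: 3.65
ee_pos: [0.5373, -0.0626, 0.0657]
tcp_rot: [-3.087, -0.581, 0.0]
contact_force: [-0.5, -0.8, 0.3]
grip_width: 0.0214
gripper_force: 0.2
```

Emit:
move_arm(increments=[[[0.04,0,0,0],[0.08,0,0,0],[0.08,0,0,0],[-0.1,0,0,0],[-0.5,0,0,0]]])

```text
time: 4.15
ee_pos: [0.5187, -0.07, 0.0659]
tcp_rot: [3.087, 0.582, 0.001]
contact_force: [-0.6, -0.5, -0.2]
grip_width: 0.0213
gripper_force: 0.0
```

Emit:
move_arm(increments=[[[-0.6,0,0,0],[-0.9,0,-0.5,0],[-0.9,0,-1.5,0],[-0.9,0,-2.0,0],[-0.9,0,-2.0,0]]])

```text
time: 4.65
ee_pos: [0.4869, -0.0842, 0.1494]
tcp_rot: [3.083, 0.579, 0.01]
contact_force: [-0.2, -0.2, 0.8]
grip_width: 0.0212
gripper_force: 0.0
```

Run:
```python
from h import *
where();where()
```

```text
scene wheel [582.2 -44.1] head [576.9 -47.4] off [-5.3 -3.3] sd 0.5 0.7 top [583.9 -50.  128. ]
side wheel [580.6 -45.5] head [575.1 -49.1] off [-5.5 -3.6] sd 0.4 1.6 top [571.1 -61.8 126. ]
offset [-5.4 -3.5] 6.4 dir to centre deg 32.9
4.75 [ 0.4846 -0.0831  0.1456] [-1.04  0.62 -0.54] 0.02120058356576569
scene wheel [582.4 -44. ] head [576.9 -47.3] off [-5.5 -3.3] sd 0.7 0.5 top [584.1 -49.9 127.9]
side wheel [580.4 -45.7] head [575.2 -49.2] off [-5.2 -3.5] sd 0.6 1.8 top [570.6 -61.8 125.6]
offset [-5.4 -3.4] 6.4 dir to centre deg 32.5
4.85 [ 0.4838 -0.0826  0.1441] [-0.18  0.21 -0.51] 0.021337098573890833
```

Run:
```python
from h import *
import time
for i in range(4):
    ctrl.grab_frame("wrist"); delta([.523,-.0822,.0655],32.7)
```

```text
tool units [0.921 0.353 1.961] yaw 21.3 turn units -2.281
tool units [0.919 0.352 1.963] yaw 21.3 turn units -2.28
tool units [0.915 0.349 1.968] yaw 21.3 turn units -2.28
tool units [0.91  0.344 1.974] yaw 21.3 turn units -2.28
```

Emit:
move_arm(increments=[[[0.3,0.17,0,-1.2],[0.6,0.345,0.4,-2.28],[0.91,0.345,1.2,-2.28],[0.91,0.345,1.8,-2.28],[0.91,0.345,1.99,-2.28]]])

```text
time: 5.55
ee_pos: [0.5215, -0.0815, 0.0627]
tcp_rot: [-3.011, -0.884, 0.008]
contact_force: [0.4, 0.0, -0.3]
grip_width: 0.0211
gripper_force: 0.0
```

Emit:
move_arm(increments=[[[0.1,0,0,0],[0.2,0,0,0],[0.3,0,0,0],[0.4,0,0,0],[0.45,0,0,0]]])

```text
time: 6.05
ee_pos: [0.54, -0.0728, 0.067]
tcp_rot: [3.013, 0.884, 0.002]
contact_force: [-0.4, -0.5, 0.7]
grip_width: 0.0212
gripper_force: 0.0
```

Run:
```python
from h import *
for i in range(4):
    ctrl.grab_frame("wrist"); delta([.5494,-.0653,.0655],32.7)
```

```text
tool units [ 0.301 -0.028  0.032] yaw 32.72 turn units 0.004
tool units [ 0.309 -0.025  0.027] yaw 32.72 turn units 0.004
tool units [ 0.316 -0.021  0.022] yaw 32.72 turn units 0.003
tool units [ 0.321 -0.019  0.018] yaw 32.71 turn units 0.001
```

Emit:
move_arm(increments=[[[0.07,-0.02,0,0],[0.13,-0.02,0,0],[0.18,-0.02,0,0],[0.22,-0.02,0,0],[0.26,-0.02,0,0]]])

```text
time: 6.75
ee_pos: [0.5473, -0.0665, 0.066]
tcp_rot: [-3.015, -0.884, 0.0]
contact_force: [-1.3, -1.0, 0.7]
grip_width: 0.0212
gripper_force: 0.3
```

Emit:
move_arm(increments=[[[0.03,0,0,0],[0.06,0,0,0],[0.07,0,0,0],[0.07,0,0,0],[-0.1,0,0,0]]])

```text
time: 7.25
ee_pos: [0.5443, -0.0687, 0.0662]
tcp_rot: [3.014, 0.885, 0.001]
contact_force: [0.3, 0.3, 0.7]
grip_width: 0.0213
gripper_force: 0.0
```

Emit:
move_arm(increments=[[[-0.4,0,0,0],[-0.8,0,-0.3,0],[-1.0,0,-1.3,0],[-1.0,0,-2.0,0],[-1.0,0,-2.0,0]]])

```text
time: 7.75
ee_pos: [0.5129, -0.092, 0.1509]
tcp_rot: [3.009, 0.882, 0.011]
contact_force: [0.0, -0.2, 0.3]
grip_width: 0.0212
gripper_force: 0.0
```

Run:
```python
from h import *
where();where()
```

```text
scene wheel [582.6 -44. ] head [583.  -44.3] off [ 0.5 -0.3] sd 0.8 0.4 top [589.5 -46.9 128. ]
side wheel [580.8 -45.8] head [581.5 -46.1] off [ 0.8 -0.3] sd 0.5 0.5 top [571.8 -46.4 127.2]
offset [ 0.6 -0.3] 0.7 dir to centre deg 153.5
7.85 [ 0.5104 -0.0907  0.1466] [0.17 0.23 0.77] 0.021297746681689104
scene wheel [582.1 -44.1] head [583.1 -44.6] off [ 1.  -0.5] sd 0.6 0.4 top [587.5 -48.1 128.3]
side wheel [580.7 -45.7] head [581.6 -45.8] off [ 1.  -0.2] sd 0.6 0.4 top [569.3 -50.2 127.8]
offset [ 1.  -0.3] 1.0 dir to centre deg 162.6
7.95 [ 0.5093 -0.09    0.1448] [ 0.16  1.01 -0.88] 0.02114082926604846
```

Within 1 mm. I raise the hand clear and check once more.

Emit:
move_arm(increments=[[[-0.5,0,-0.5,0],[-1.0,0,-1.0,0],[-1.0,0,-1.0,0],[-1.0,0,-1.0,0],[-1.0,0,-1.0,0]]])

```text
time: 8.45
ee_pos: [0.4762, -0.1112, 0.1844]
tcp_rot: [-3.012, -0.884, 0.003]
contact_force: [0.6, 0.2, 1.0]
grip_width: 0.0215
gripper_force: 0.0
```

Run:
```python
from h import *
where()
f=grab("side");cv2.imwrite("pics/s3.png",cv2.resize(f["color"][150:310,300:460],None,fx=3.7,fy=3.7,interpolation=cv2.INTER_CUBIC))
```

```text
scene wheel [582.3 -44.3] head [583.1 -44.6] off [ 0.8 -0.4] sd 0.5 0.5 top [589.6 -46.9 128.1]
side wheel [580.7 -45.5] head [581.2 -45.9] off [ 0.6 -0.4] sd 0.6 0.5 top [577.3 -54.1 125.3]
offset [ 0.7 -0.4] 0.8 dir to centre deg 152.7
8.55 [ 0.4763 -0.1113  0.1847] [ 0.19  0.45 -0.35] 0.021317770323531514
```

View pics/s3.png

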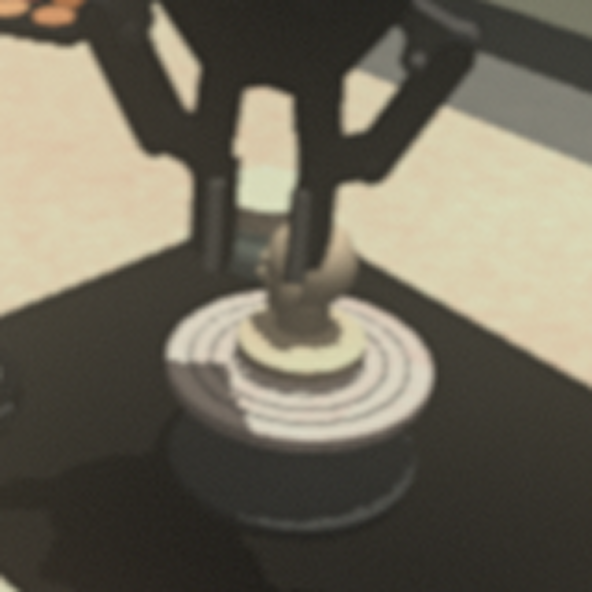

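The crop shows the head upright, its plinth at about (300,350) concentric with the wheel's grooves, and the fingers clear of it toward the camera.

```bash
python3 -c "
from plant import ctrl
print(ctrl.sign_off())"
```

```text
the job is handed in; nothing more can be done
None
```

The study head stands upright on the wheel, about 1 mm off centre by both cameras, with the gripper clear of it and the bystanders left alone; I handed the job in at about 8.6 s, and no verdict came back.

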